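# Put the analyser bench's bottles, jars and eyepiece away

## Task

Sort the things left on the laboratory bench: stand the two tall reagent bottles in the two-bay rack, one in each bay, both squat specimen jars side by side on the floor of the rectangular steel tray, and the microscope eyepiece in the small round dish. Keep each of them upright all the while, and leave the slide box and the steel beaker where they are.

Things in the scene. Friction and masses are not known exactly. Their poses are not given: they have to be found in the camera images.
- bottle_a: Tall narrow round reagent bottle, white plastic with a small white cap, one of two alike, standing upright. 84 mm tall; straight body 36 mm in diameter up to 60 mm, shoulder up to 69 mm, cap 25 mm in diameter above. Loose, about 0.06 to 0.13 kg. Origin: centre of its underside, z up along its axis.
- bottle_b: Tall narrow round reagent bottle, white plastic with a small white cap, the other of two alike, standing upright. 84 mm tall; straight body 36 mm in diameter up to 60 mm, shoulder up to 69 mm, cap 25 mm in diameter above. Loose, about 0.06 to 0.13 kg. Origin: centre of its underside, z up along its axis.
- jar_a: Squat round specimen jar, white plastic with a wide white lid, one of two alike, standing upright. 46 mm tall; body 47 mm in diameter up to 28 mm, lid 50 mm in diameter from 28 to 46 mm. Loose, about 0.06 to 0.11 kg. Origin: centre of its underside, z up along its axis.
- jar_b: Squat round specimen jar, white plastic with a wide white lid, the other of two alike, standing upright. 46 mm tall; body 47 mm in diameter up to 28 mm, lid 50 mm in diameter from 28 to 46 mm. Loose, about 0.06 to 0.11 kg. Origin: centre of its underside, z up along its axis.
- eyepiece: Microscope eyepiece: small black stepped cylinder with an aluminium band and a lens in its top, standing upright. 46 mm tall; 33 mm in diameter up to 34 mm, tapering to 26 mm at the top. Loose, about 0.05 to 0.1 kg. Origin: centre of its underside, z up along its axis.
- bottle_rack: Bottle rack: white plastic open-topped box, fixed to the bench, 75 mm (x) by 140 mm (y), rim 25 mm above the bench, walls and floor 5 mm thick. A wall across its middle (same height) parts it into two equal bays side by side along its y axis, each about 65 mm (x) by 62.5 mm (y) inside, bay centres 34 mm either side of the middle. Origin: centre of its underside, on the bench; z up.
- jar_tray: Specimen tray: low undivided rectangular steel tray, fixed to the bench, 105 mm (x) by 165 mm (y), rim 18 mm above the bench, walls and floor 4 mm thick; both jars fit side by side along its long y axis, e.g. with centres 36 mm either side of the middle. Origin: centre of its underside, on the bench; z up.
- lens_dish: Lens dish: small round shallow white dish, fixed to the bench, 76 mm outside and 68 mm inside diameter, rim 13 mm above the bench, floor 4 mm thick. Origin: centre of its underside, on the bench; z up.
- slide_box: Bystander: flat closed slide box, blue with a white lid, 85 mm (x) by 70 mm (y), 30 mm tall, loose. Not to be disturbed. Origin: centre of its underside.
- beaker: Bystander: open empty steel beaker, at most 64 mm in diameter, 68 mm tall, loose. Not to be disturbed. Origin: centre of its underside.
Mind the look-alikes: they are no part of the job. Of the things shaped like the eyepiece, the black one is meant.

How it is judged (in metres and radians):
At the end, for the whole second after the job is handed in: One bottle stands on the floor of each rack bay, both jars on the floor of the steel tray within its walls, the eyepiece on the dish's floor within 20 mm of its centre; undersides at most 10 mm above the bench, all within 0.12 rad of upright, released and at rest ((((x of bottle_a in the frame of bottle_rack between -0.017 and 0.017 m and y of bottle_a in the frame of bottle_rack between 0.018 and 0.054 m and z of bottle_a in the frame of bottle_rack between -0.003 and 0.01 m) and (x of bottle_b in the frame of bottle_rack between -0.017 and 0.017 m and y of bottle_b in the frame of bottle_rack between -0.054 and -0.018 m and z of bottle_b in the frame of bottle_rack between -0.003 and 0.01 m)) or ((x of bottle_a in the frame of bottle_rack between -0.017 and 0.017 m and y of bottle_a in the frame of bottle_rack between -0.054 and -0.018 m and z of bottle_a in the frame of bottle_rack between -0.003 and 0.01 m) and (x of bottle_b in the frame of bottle_rack between -0.017 and 0.017 m and y of bottle_b in the frame of bottle_rack between 0.018 and 0.054 m and z of bottle_b in the frame of bottle_rack between -0.003 and 0.01 m))) and x of jar_a in the frame of jar_tray between -0.028 and 0.028 m and y of jar_a in the frame of jar_tray between -0.058 and 0.058 m and z of jar_a in the frame of jar_tray between -0.003 and 0.01 m and x of jar_b in the frame of jar_tray between -0.028 and 0.028 m and y of jar_b in the frame of jar_tray between -0.058 and 0.058 m and z of jar_b in the frame of jar_tray between -0.003 and 0.01 m and horizontal distance between eyepiece and lens_dish below 0.02 m and z of eyepiece in the frame of lens_dish between -0.003 and 0.01 m and angle between each of bottle_a, bottle_b, jar_a, jar_b, eyepiece's own z axis and vertical below 0.12 rad and linear speed of each of bottle_a, bottle_b, jar_a, jar_b, eyepiece below 0.02 m/s and angular speed of each of bottle_a, bottle_b, jar_a, jar_b, eyepiece below 0.3 rad/s); the robot touches nothing.
It fails at once if a bottle, jar or the eyepiece is tipped over (more than 0.7 rad from upright) (angle between any of bottle_a, bottle_b, jar_a, jar_b, eyepiece's own z axis and vertical above 0.7 rad).
It fails at once if the slide box or the beaker is moved more than 20 mm (distance of any of slide_box, beaker from where it was at the start of the episode above 0.02 m).
It also fails if it takes over 112 s, if anything falls off the work surface, if the arm or the gripper's body presses on something with over 40 N, if the wrist force passes 120 N, or if a joint passes its speed limit or range.

## Robot

A 6-joint arm with a two-finger parallel gripper is mounted at the origin on the work surface. World frame = base frame: x ahead of the robot, y to its left, z up, the work surface at z = 0. Lengths are in mm, angles in rad, forces in N, time in s.
With the tool pointing down it reaches from about 350 to 725 mm from the base axis. Payload 6 kg.
Tool frame: the origin (TCP) lies on the centre line of the jaws, within the pads' length; the fingertips stand 22 mm ahead of it and the grasp point (between the pads) lies 3 mm ahead of it; z points along the fingers, y is the line along which they close (so a half turn about z gives the same grasp; the last joint's range is limited). The gripper opens to 85 mm and grips with 20 to 120 N. Pads are 22 mm wide; open, the fingers measure 114 mm over their backs; the gripper's body (76 mm by 85 mm) begins 54 mm behind the grasp point. The pads swing forward as they close: fully open they stand 13 mm farther back than shut.
Start: joints at [1.612, 0.04, 0.085, 0, -1.615, -0.334], TCP at [173.154, 574.451, 253.261] pointing down, gripper open.
Joint ranges: [-2.56, 2.56], [-1.29, 2.01], [-1.08, 1.49], [-3.29, 1.98], [-2.81, -0.18], [-2.99, 2.99]. Speed limits (rad/s): [2.57, 2.57, 3.01, 3.14, 3.14, 3.14].

## Interface

Orientations are given as a rotation vector (axis times angle).
In Python, from plant import manip gives the robot as it stands.
- The arm moves only by the tool move_arm, never from a script. Its argument "plan" is one flat list of numbers, 6 for each row, row after row: the shift along the tool's x, y, z normalised to -1 to 1, where 1 is 20 mm, then the turn, a rotation vector about the tool's x, y, z normalised to -1 to 1, where 1 is 0.08 rad. A call has 1 to 8 rows; each row shifts and turns the commanded pose from where the row before left it, along the tool's axes as they then stand; what a row does not reach is not made up. A row lasts 1/12 s, in which the tool goes at most 41.7 mm and 7.16 degrees, less where a joint would pass 70% of its speed; a pose out of reach is approached as far as the arm can. A call with a number of a shift or a turn outside -1 to 1 is refused whole. A call with a gripper value outside its range is refused whole. "claw" is the opening, from -1 (shut) to 1 (fully open), set as the call begins (left out, the last holds). The fingers move at their own pace and stop on an object; "force" is the grip in N (left out, the last holds). Time passes only in rows, so rows that do not move let the fingers close. It gives the time, the measured TCP pose, the force, the opening and the grip force at its end, in the units of the state.
- manip.sense(): the state, without advancing time (a new reading comes with each control period).
- manip.grab_frame(name): name is "scene" or "side" or "wrist"; returns the picture (480x640x3 uint8, red, green, blue); there is no depth.
- manip.camera_model(name): a dict with "K" (3x3 intrinsics, pixels), "world_to_cam" (4x4, takes a point from world to camera coordinates). Camera axes: x right, y down, z forward; pixel columns grow to the right and rows downward; lengths in mm; the calibration is good to about 2 mm. A picture is of the moment at which its call begins: read the wrist's pose just before it. camera_model takes no time and is no camera call; for the wrist camera it gives the pose at the moment of the call.
- manip.finish_job(): hands the job in; it is judged then, once.
Trained networks look in the newest picture that a camera, given by its name, has taken for a name from the list of things; names that differ only in an ending like _2 or _b are one class to them, and where a whole thing is asked for, a point or a joint stands for the part that bears it (a point fixed in the world has none). Each returns a list of dicts, best first, with "conf" (0 to 1); they miss things now and then, are a little off and sometimes report something else, mostly with a low value. They report only what shows in the picture. A call takes as long as a camera call. They do not tell look-alikes from the thing itself.
- manip.recognise(camera, name): "location" ([x, y, z] in mm, in world coordinates, good to about 4 mm: the middle of the surface that is visible of it).
The state is a dict: "time": time; "q": joint angles; "dq": joint speeds; "joint_efforts": joint torques, N m; "position": TCP position; "eef_rot": TCP orientation; "contact_force": force on the tool from outside, world axes, zero at the start; "wrist_torque": the same for the moment, N m; "width": finger opening in mm; "grasp_force": force on a finger pad.
Only numpy, scipy, OpenCV 4.12 (cv2) and the standard library are available. Lean on these libraries where they do the work, as an engineer would, in place of code of your own. Each camera call takes 0.05 s, during which the arm holds its last target. There are 200 camera calls.

## Working session

There is one attempt and no reset: what is moved stays moved. The work goes in short steps, Python scripts to look and compute and a tool call to move; the robot and the scene stay as the last step left them, time stands still between calls to the robot, and variables do not carry over. Pictures are saved under pics/ and viewed, at most 14 in all, crops included, and the job is handed in when it is done.

Besides the shell and the picture viewer there is one more tool, called after "Request:" by a JSON object that holds its "op" and its "data", one argument or row to a line. move_arm: Moves the arm, as the interface text tells. Its arguments: {"type":"object","properties":{"plan":{"type":"array"},"claw":{"type":"number"},"force":{"type":"number"}},"required":["plan"]}

```bash
mkdir -p pics; cat > h.py <<'E'
from plant import manip
import numpy as np, cv2
def snap(c,f):
    im=manip.grab_frame(c); cv2.imwrite('pics/'+f,im[:,:,::-1]); return im
def proj(c,p):
    m=manip.camera_model(c);K=np.array(m['K']);T=np.array(m['world_to_cam'])
    q=T[:3,:3]@np.array(p,float)+T[:3,3];q=K@q;return q[:2]/q[2]
def ray(c,uv,z):
    m=manip.camera_model(c);K=np.array(m['K']);T=np.array(m['world_to_cam'])
    R=T[:3,:3];C=-R.T@T[:3,3];d=R.T@np.linalg.inv(K)@np.array([uv[0],uv[1],1.]);return C+d*(z-C[2])/d[2]
E
python3 - <<'E'
from h import *
s=manip.sense();print({k:np.round(v,3) for k,v in s.items()})
for c in('scene','side'):
    snap(c,c+'0.png')
    for n in('bottle_a','jar_a','eyepiece','bottle_rack','jar_tray','lens_dish','slide_box','beaker'):
        for r in manip.recognise(c,n): print(c,n,np.round(r['location']),round(r['conf'],2),np.round(proj(c,r['location'])))
E
```

```text
{'time': np.float64(0.0), 'q': array([ 1.612,  0.041,  0.084, -0.   , -1.615, -0.334]), 'dq': array([ 0.002,  0.001, -0.001, -0.001,  0.001, -0.001]), 'joint_efforts': array([ 0.0000e+00, -3.6820e+01,  3.4742e+01,  6.9330e+00, -5.0000e-03,
       -0.0000e+00]), 'position': array([173.019, 574.204, 252.263]), 'eef_rot': array([ 3.106, -0.458, -0.   ]), 'contact_force': array([-0.643,  0.141,  0.439]), 'wrist_torque': array([0.004, 0.   , 0.001]), 'grasp_force': np.float64(0.0), 'width': np.float64(85.885)}
scene bottle_a [450.  -4.  48.] 0.89 [335. 220.]
scene bottle_a [535. -82.  54.] 0.87 [291. 237.]
scene jar_a [536.  93.  43.] 0.66 [369. 257.]
scene jar_a [443. 139.  46.] 0.62 [398. 231.]
scene jar_a [494. 350.  11.] 0.45 [488. 278.]
scene eyepiece [ 358. -157.   35.] 0.79 [285. 187.]
scene eyepiece [385. -94.  33.] 0.6 [306. 199.]
scene eyepiece [ 413. -204.   30.] 0.59 [259. 199.]
scene eyepiece [ 504. -210.   28.] 0.53 [243. 224.]
scene eyepiece [ 451. -135.   33.] 0.52 [281. 214.]
scene eyepiece [496. 351.  11.] 0.33 [489. 279.]
scene jar_tray [ 538. -348.    6.] 0.81 [184. 229.]
scene lens_dish [660. -11.   2.] 0.78 [306. 302.]
scene slide_box [680. 180.  27.] 0.94 [398. 326.]
scene beaker [ 677. -176.   38.] 0.88 [226. 280.]
side bottle_a [517. -76.  48.] 0.9 [343. 213.]
side bottle_a [438.   4.  51.] 0.85 [376. 251.]
side jar_a [427. 154.  48.] 0.72 [362. 321.]
side jar_a [518. 104.  48.] 0.7 [315. 285.]
side eyepiece [ 490. -196.   31.] 0.86 [371. 183.]
side eyepiece [ 404. -198.   33.] 0.67 [415. 189.]
side eyepiece [376. -85.  31.] 0.62 [419. 232.]
side bottle_rack [504. 356.   4.] 0.75 [271. 442.]
side jar_tray [ 541. -348.    2.] 0.72 [363. 146.]
side jar_tray [ 444. -122.   37.] 0.33 [387. 209.]
side lens_dish [662. -12.   4.] 0.79 [258. 238.]
side lens_dish [ 442. -121.   33.] 0.4 [388. 211.]
side slide_box [660. 194.  25.] 0.58 [212. 317.]
side beaker [ 668. -155.   50.] 0.7 [279. 171.]
```

```bash
python3 -c "
from h import *
print(manip.sense()['time'])
snap('wrist','wrist0.png')"
```

```text
0.9
```

View pics/scene0.png

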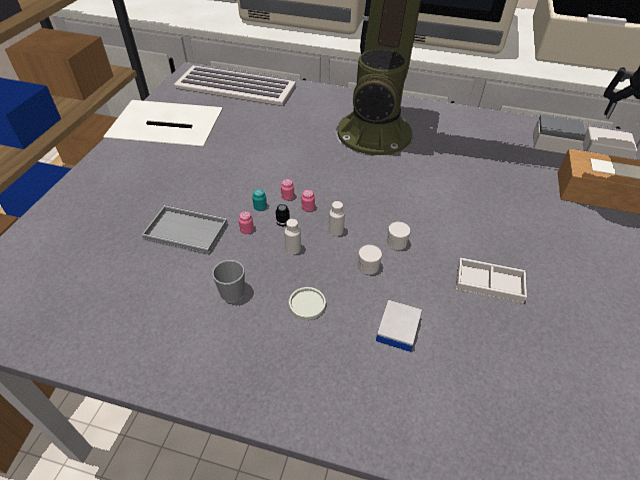

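View pics/side0.png

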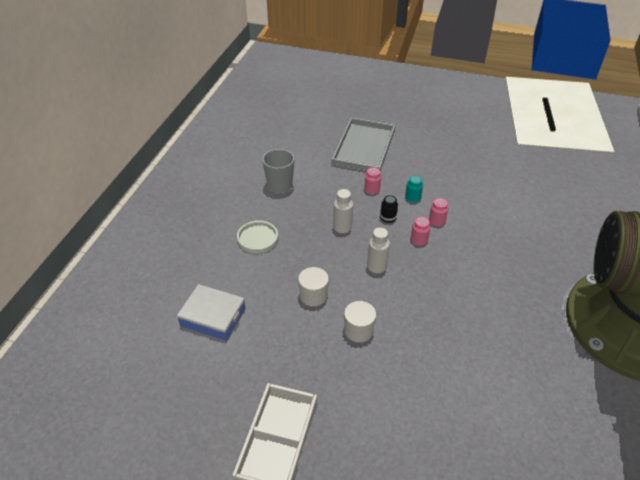

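The black eyepiece is at scene (282,214) and side (389,209); the pink and teal ones are decoys. Bottles show at scene (292,237) and (336,220), jars at (370,260) and (399,236), rack at (491,280), tray at (186,229), dish at (307,303). Next I'll fit silhouettes in both views.

```bash
cat > fit.py <<'E'
from h import *
from scipy.optimize import minimize
def circ(r,z,n=40):
    a=np.linspace(0,2*np.pi,n,endpoint=False);return np.c_[r*np.cos(a),r*np.sin(a),z+0*a]
S={'bottle':np.vstack([circ(18,0),circ(18,60),circ(12.5,69),circ(12.5,84)]),
 'jar':np.vstack([circ(23.5,0),circ(25,28),circ(25,46)]),'eyepiece':np.vstack([circ(16.5,0),circ(16.5,34),circ(13,46)]),
 'dish':np.vstack([circ(38,0),circ(38,13)]),
 'rack':np.array([[a,b,c] for a in(-37.5,37.5) for b in(-70,70) for c in(0,25)])}
def pts(c,P):
    m=manip.camera_model(c);K=np.array(m['K']);T=np.array(m['world_to_cam'])
    q=P@T[:3,:3].T+T[:3,3];q=q@K.T;return q[:,:2]/q[:,2:]
def world(n,p):
    P=S[n];a=p[3] if len(p)>3 else 0;c,s=np.cos(a),np.sin(a)
    return P@np.array([[c,s,0],[-s,c,0],[0,0,1]])+p[:3]
def rend(uv,n):
    m=np.zeros((480*3,640*3),np.uint8)
    if n=='bottle':   # not convex: body+cap
        for i in range(3):
            cv2.fillConvexPoly(m,cv2.convexHull(np.round(uv[40*i:40*i+80]*3+1).astype(np.int32)),1)
    else: cv2.fillConvexPoly(m,cv2.convexHull(np.round(uv*3+1).astype(np.int32)),1)
    return m
def fit(n,p0,ims,dark=False,cams=('scene','side')):
    M={}
    for c in cams:
        im=ims[c].astype(float).mean(2);u=pts(c,world(n,np.array(p0,float)));l=np.maximum(u.min(0)-9,0).astype(int);h=(u.max(0)+9).astype(int)
        k=np.zeros((480,640),np.uint8);sub=im[l[1]:h[1],l[0]:h[0]];t=np.median(sub[0]) if 0 else np.percentile(im[200:400,150:500],50)
        k[l[1]:h[1],l[0]:h[0]]=(sub<50) if dark else (sub>t+30)
        if n in('rack','dish'): k=cv2.morphologyEx(k,cv2.MORPH_CLOSE,np.ones((9,9)))
        nn,lab,st,_=cv2.connectedComponentsWithStats(k)
        k=(lab==1+np.argmax(st[1:,4])).astype(np.uint8)
        M[c]=cv2.resize(k,None,fx=3,fy=3,interpolation=cv2.INTER_NEAREST)
    def cost(p):
        s=0
        for c in cams:
            r=rend(pts(c,world(n,p)),n); s+=(r&M[c]).sum()/((r|M[c]).sum()+1)
        return -s/len(cams)
    sx=np.array([[6,0,0],[0,6,0],[0,0,5]],float) if len(p0)==3 else np.diag([6,6,5,.08])
    p0=np.array(p0,float);r=minimize(cost,p0,method='Nelder-Mead',options=dict(initial_simplex=np.vstack([p0,p0+sx]),xatol=.2,fatol=1e-4))
    return np.round(r.x,2),round(-r.fun,3)
E
python3 - <<'E'
from fit import *
ims={c:cv2.imread(f'pics/{c}0.png')[:,:,::-1] for c in('scene','side')}
for n,p in[('bottle',(444,0,0)),('bottle',(527,-79,0)),('jar',(527,98,0)),('jar',(435,147,0)),('dish',(661,-11,0)),('rack',(497,352,0,0))]: print(n,*fit(n,p,ims))
print('eyep',*fit('eyepiece',(447,-130,0),ims,True))
def crop(c,b,f): return cv2.resize(ims[c][b[1]:b[3],b[0]:b[2],::-1],None,fx=f,fy=f,interpolation=cv2.INTER_CUBIC)
o=np.zeros((600,800,3),np.uint8)
for (c,b,x,y) in[('scene',(140,200,230,255),0,0),('side',(325,110,405,180),400,0),('scene',(450,250,535,310),0,300),('side',(230,380,325,480),400,285)]:
    k=crop(c,b,4 if y==0 or c=='scene' else 3);o[y:y+k.shape[0],x:x+k.shape[1]]=k[:600-y]
cv2.imwrite('pics/crop1.png',o)
E
```

```text
bottle [435.99  -6.53  11.68] 0.136
bottle [520.05 -84.98  10.59] 0.131
jar [523.18  92.12   5.66] 0.504
jar [433.4  140.6    7.34] 0.504
dish [661.17  -9.06   5.51] 0.823
rack [4.9781e+02 3.5253e+02 1.0000e+00 3.0000e-02] 0.851
eyep [ 443.24 -136.9     1.79] 0.54
```

View pics/crop1.png

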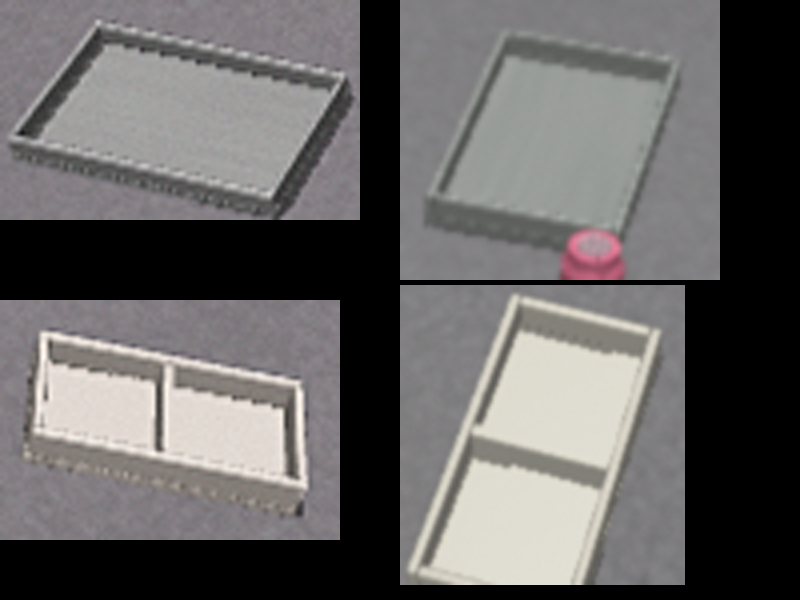

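The crops show the tray rim corners (scene, left/top/right/bottom) at (143,235), (165,205.5), (227.5,218), (208.7,249.2), and the rack outlines clean. The round-object masks need checking.

```bash
python3 - <<'E'
from fit import *
ims={c:cv2.imread(f'pics/{c}0.png')[:,:,::-1] for c in('scene','side')}
for c,L in(('scene',[(143,235),(165,205.5),(227.5,218),(208.7,249.2)]),('side',[(351.2,118.7),(395,125.5),(332,160),(380.5,168.7)])):
    P=np.array([ray(c,u,18) for u in L]);print(c,np.round(P[:,:2]),np.round(P.mean(0)))
for c in ims:
    for n,p in(('bottle',(444,0,0)),('jar',(527,98,0))):
        u=pts(c,world(n,np.array(p,float)));print(c,n,u.min(0).round(),u.max(0).round())
        l=u.min(0).astype(int)-6;h=u.max(0).astype(int)+6;print(ims[c][l[1]:h[1]:4,l[0]:h[0]:4].mean(2).astype(int))
E
```

```text
scene [[ 592. -419.]
 [ 488. -420.]
 [ 486. -258.]
 [ 591. -258.]] [ 539. -339.   18.]
side [[ 588. -424.]
 [ 486. -426.]
 [ 589. -261.]
 [ 485. -262.]] [ 537. -343.   18.]
scene bottle [329. 203.] [346. 239.]
[[124 133 134 132 131 127 131]
 [121 125 123 210 175 127 131]
 [125 130 131 218 219 118 127]
 [128 126 173 117 117 137 134]
 [130 126 204 186 145 124 128]
 [124 128 114 191 173  98 127]
 [121 129 123 125 125 102 124]
 [129 132 120 127 124  95 130]
 [127 129 126 123 120  87  97]
 [132 124 124 127 116  73  76]
 [129 131 127 134 118 141 137]
 [132 127 133 131 130 132 130]]
scene jar [360. 245.] [384. 276.]
[[134 136 126 134 128 134 132 136 129 113]
 [131 129 128 127 125 130 128 135 135 113]
 [131 129 165 218 214 218 204 129 131 131]
 [129 130 219 219 216 217 217 143 118 135]
 [132 130 221 216 217 218 215 196 128 130]
 [134 130 115 222 219 219 226 124 133 135]
 [128 126 115 120 126 122 119 107 133 132]
 [134 123 126 124 128 114 112  72 139 129]
 [126 127 124 127 127 128  89  64 128 131]
 [130 139 133 129 117  58 115 133 133 127]
 [127 131 131 135 130 125 130 129 135 131]]
side bott
[... 557 characters left out ...]
81  79  90 127]
 [128 130 133 131 130 132 129 127 129]]
side jar [295. 270.] [325. 311.]
[[127 131 126 127 128 129 128 128 127 128 132]
 [126 128 128 127 135 195 206 201 173 127 131]
 [128 123 130 155 207 207 207 207 207 206 129]
 [129 126 132 209 207 208 208 207 208 208 152]
 [125 126 124 208 209 208 209 209 210 210 153]
 [129 129 129 144 209 210 210 210 210 206 110]
 [129 127 128 111 133 195 206 205 164 114 125]
 [131 130 128 110 122 126 128 127 123 110 128]
 [133 130 130 101 120 125 124 128 124 112 126]
 [129 126 127  86 120 126 128 127 122 107 130]
 [132 131 130  84  89 123 128 127 106  80 130]
 [132 127 127 131  83  79  78  82  89 130 132]
 [134 132 132 130 128 132 129 132 130 132 131]]
```

```bash
sed -i 's/else (sub>t+30)$/else ((sub>t+30)|(wb[l[1]:h[1],l[0]:h[0]]>2))/; s/^        im=ims\[c\].astype(float).mean(2);/        f=cv2.GaussianBlur(ims[c].astype(np.float32),(3,3),0);wb=f[:,:,0]-f[:,:,2];wb=wb-np.median(wb[200:400,150:500])-6;im=ims[c].astype(float).mean(2);/; s/(sub<50)/(sub<75)/' fit.py
python3 - <<'E'
from fit import *
ims={c:cv2.imread(f'pics/{c}0.png')[:,:,::-1] for c in('scene','side')}
for c,(x,y) in(('scene',(337,225)),('side',(378,255)),('scene',(282,210)),('side',(389,214))): print(ims[c][y-4:y+5:4,x-2:x+3:2].reshape(-1,3).mean(0), ims[c][380,300])
for n,p in[('bottle',(444,0,0)),('bottle',(527,-79,0)),('jar',(527,98,0)),('jar',(435,147,0)),('dish',(661,-11,0)),('rack',(497,352,0,0))]: print(n,*fit(n,p,ims))
print('eyep',*fit('eyepiece',(447,-130,0),ims,True))
E
```

```text
[130.22222222 123.33333333 119.11111111] [130 124 128]
[131.88888889 129.11111111 121.11111111] [133 132 134]
[57.44444444 60.55555556 61.11111111] [130 124 128]
[34.         34.         33.77777778] [133 132 134]
bottle [436.28  -5.29   3.31] 0.865
bottle [520.67 -86.56   2.35] 0.863
jar [525.17  91.6    3.52] 0.882
jar [434.2  139.17   2.45] 0.889
dish [662.61  -9.4    2.42] 0.909
rack [4.9854e+02 3.5162e+02 4.8000e-01 3.0000e-02] 0.961
eyep [ 442.57 -135.48    0.73] 0.703
```

Fits agree with both views, with base heights near 0. I'm using a tool yaw of -45° throughout: turn first, then travel over the first bottle.

Request:
{"op": "move_arm", "data": {
  "plan": [0,0,0.59,0,0,0.88,0,0,0.59,0,0,0.88,0,0,0.59,0,0,0.88,0,0,0.59,0,0,0.88,0,0,0.59,0,0,0.88,0,0,0.59,0,0,0.88,0,0,0.59,0,0,0.88],
  "claw": 0.6,
  "force": 30
}}

```text
time: 1.53
position: [173.1, 574.4, 170.1]
eef_rot: [2.9, -1.208, 0.0]
contact_force: [-0.2, -0.9, -0.2]
width: 68.0
grasp_force: 0.0
```

Request:
{"op": "move_arm", "data": {
  "plan": [0.93,0.347,0,0,0,0,0.93,0.347,0,0,0,0,0.93,0.347,0,0,0,0,0.93,0.347,0,0,0,0,0.93,0.347,0,0,0,0,0.93,0.347,0,0,0,0,0.93,0.347,0,0,0,0,0.93,0.347,0,0,0,0]
}}

```text
time: 2.2
position: [239.4, 429.1, 170.8]
eef_rot: [-2.902, 1.202, 0.0]
contact_force: [0.4, 0.4, -0.3]
width: 68.3
grasp_force: 0.0
```

Request:
{"op": "move_arm", "data": {
  "plan": [0.93,0.347,0,0,0,0,0.93,0.347,0,0,0,0,0.93,0.347,0,0,0,0,0.93,0.347,0,0,0,0,0.93,0.347,0,0,0,0,0.93,0.347,0,0,0,0,0.93,0.347,0,0,0,0,0.93,0.347,0,0,0,0]
}}

```text
time: 2.87
position: [305.3, 284.6, 170.9]
eef_rot: [-2.902, 1.202, -0.0]
contact_force: [0.4, 0.3, -0.7]
width: 68.4
grasp_force: 0.0
```

Request:
{"op": "move_arm", "data": {
  "plan": [0.93,0.347,0,0,0,0,0.93,0.347,0,0,0,0,0.93,0.347,0,0,0,0,0.93,0.347,0,0,0,0,0.93,0.347,0,0,0,0,0.93,0.347,0,0,0,0,0.93,0.347,0,0,0,0,0.93,0.347,0,0,0,0]
}}

```text
time: 3.53
position: [371.2, 140.1, 171.0]
eef_rot: [-2.902, 1.202, -0.0]
contact_force: [0.2, -0.3, 1.0]
width: 68.5
grasp_force: 0.0
```

Request:
{"op": "move_arm", "data": {
  "plan": [0.93,0.347,0,0,0,0,0.93,0.347,0,0,0,0,0.93,0.347,0,0,0,0,0.93,0.347,0,0,0,0,0.93,0.347,0,0,0,0,0.93,0.347,0,0,0,0,0.93,0.347,0,0,0,0,0,0,0,0,0,0]
}}

```text
time: 4.2
position: [429.2, 12.3, 170.7]
eef_rot: [2.9, -1.206, 0.0]
contact_force: [-0.6, -0.3, -0.5]
width: 68.4
grasp_force: 0.0
```

```bash
cat > st.py <<'E'
from h import *
from scipy.spatial.transform import Rotation as Ro
def st(*targets):
    s=manip.sense();R=Ro.from_rotvec(s['eef_rot']).as_matrix();p=np.array(s['position'])
    print('t',round(s['time'],2),'p',p.round(1),'tx',R[:,0].round(3),'tz',R[:,2].round(3),'w',round(s['width'],1),'gf',round(s['grasp_force'],1),'F',np.round(s['contact_force'],1))
    for t in targets: # successive waypoints -> units in tool axes
        print(' to',t,'units',((R.T@(np.array(t)-p))/20).round(2)); p=np.array(t)
E
python3 - <<'E'
from st import *
st((437,-4,48))
snap('wrist','w1.png')
for n in('bottle_a','jar_a','eyepiece'):
    for r in manip.recognise('wrist',n): print(n,np.round(r['location']),round(r['conf'],2),proj('wrist',r['location']).round())
print(proj('wrist',(437,-4,84)),proj('wrist',(521,-86,84)))
E
```

```text
t 4.2 p [429.2  12.3 170.7] tx [ 0.705 -0.709  0.001] tz [-0.    -0.001 -1.   ] w 68.4 gf 0.0 F [-0.6 -0.3 -0.5]
 to (437, -4, 48) units [0.85 0.3  6.14]
bottle_a [441. -12.  72.] 0.97 [338. 219.]
bottle_a [513. -78.  84.] 0.71 [332.  49.]
jar_a [524.  84.  46.] 0.72 [168. 223.]
jar_a [451. 132.  34.] 0.7 [209. 316.]
eyepiece [ 404. -202.   38.] 0.87 [576.  49.]
eyepiece [ 356. -150.   35.] 0.82 [549. 158.]
eyepiece [380. -90.  43.] 0.75 [468. 194.]
eyepiece [ 447. -132.   48.] 0.74 [459.  78.]
[334.23369968 234.29946331] [333.75930518  25.02281358]
```

View pics/w1.png

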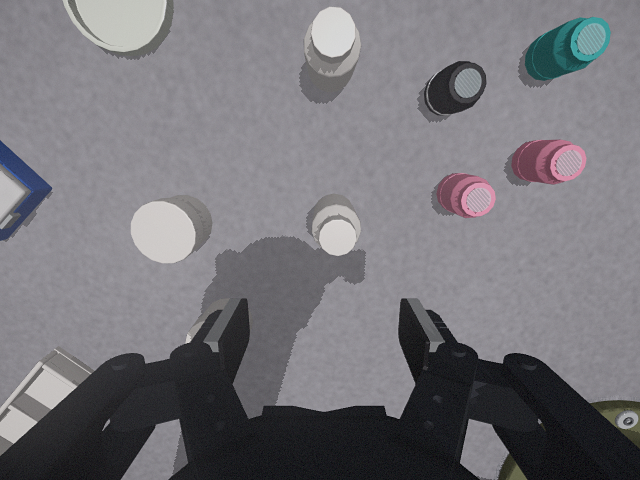

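The wrist view shows cap tops at (337,238) and (333,33), the jar lid at (165,232) and the black eyepiece top at (467,83). I'll intersect those with their known heights as a check.

```bash
python3 - <<'E'
from st import *
for u,z in(((337,238),84),((333,33),84),((165,232),46),((467,83),46)): print(ray('wrist',u,z).round(1))
E
```

```text
[434.   -3.5  84. ]
[518.6 -83.1  84. ]
[521.6  92.1  46. ]
[ 441.1 -134.6   46. ]
```

Request:
{"op": "move_arm", "data": {
  "plan": [0.8,0.37,0,0,0,0,0,0,0.877,0,0,0,0,0,0.877,0,0,0,0,0,0.877,0,0,0,0,0,0.877,0,0,0,0,0,0.877,0,0,0,0,0,0.877,0,0,0,0,0,0.877,0,0,0]
}}

```text
time: 5.07
position: [434.6, -1.2, 47.3]
eef_rot: [-2.903, 1.2, -0.001]
contact_force: [0.3, 0.6, 0.1]
width: 68.5
grasp_force: 0.0
```

Request:
{"op": "move_arm", "data": {
  "plan": [0,0,0,0,0,0,0,0,0,0,0,0,0,0,0,0,0,0,0,0,0,0,0,0,0,0,0,0,0,0,0,0,0,0,0,0,0,0,0,0,0,0,0,0,0,0,0,0],
  "claw": -1,
  "force": 30
}}

```text
time: 5.73
position: [435.4, -1.7, 49.1]
eef_rot: [-2.901, 1.202, -0.003]
contact_force: [-1.5, 2.4, 4.8]
width: 35.3
grasp_force: 30.6
```

```bash
python3 -c "
from st import *
st()"
```

```text
t 5.73 p [435.4  -1.7  49.1] tx [ 0.707 -0.707  0.001] tz [ 0.002  0.001 -1.   ] w 35.3 gf 30.6 F [-1.5  2.4  4.8]
```

Request:
{"op": "move_arm", "data": {
  "plan": [0,0,-0.5,0,0,0,0,0,-0.9,0,0,0,0,0,-0.9,0,0,0,0,0,-0.9,0,0,0,0,0,-0.9,0,0,0,0,0,-0.9,0,0,0,0,0,-0.7,0,0,0,0,0,0,0,0,0]
}}

```text
time: 6.4
position: [435.8, -2.1, 165.5]
eef_rot: [-2.9, 1.202, -0.006]
contact_force: [1.1, 0.1, 0.0]
width: 35.2
grasp_force: 30.2
```

Request:
{"op": "move_arm", "data": {
  "plan": [-0.575,-0.794,0,0,0,0,-0.575,-0.794,0,0,0,0,-0.575,-0.794,0,0,0,0,-0.575,-0.794,0,0,0,0,-0.575,-0.794,0,0,0,0,-0.575,-0.794,0,0,0,0,-0.575,-0.794,0,0,0,0,-0.575,-0.794,0,0,0,0]
}}

```text
time: 7.07
position: [459.1, 153.6, 160.8]
eef_rot: [2.901, -1.202, -0.002]
contact_force: [0.5, 0.5, -1.7]
width: 35.2
grasp_force: 30.3
```

Request:
{"op": "move_arm", "data": {
  "plan": [-0.575,-0.794,0,0,0,0,-0.575,-0.794,0,0,0,0,-0.575,-0.794,0,0,0,0,-0.575,-0.794,0,0,0,0,-0.575,-0.794,0,0,0,0,-0.575,-0.794,0,0,0,0,-0.575,-0.794,0,0,0,0,-0.575,-0.794,0,0,0,0]
}}

```text
time: 7.73
position: [484.0, 308.3, 160.6]
eef_rot: [2.9, -1.202, -0.001]
contact_force: [-0.1, 0.4, -0.9]
width: 34.9
grasp_force: 30.3
```

Request:
{"op": "move_arm", "data": {
  "plan": [-0.575,-0.794,0,0,0,0,-0.575,-0.794,0,0,0,0,-0.575,-0.794,0,0,0,0,-0.575,-0.794,0,0,0,0,0,0,0,0,0,0,0,0,0,0,0,0,0,0,0,0,0,0]
}}

```text
time: 8.32
position: [496.5, 384.6, 160.9]
eef_rot: [2.9, -1.202, -0.001]
contact_force: [-0.2, 0.6, -1.5]
width: 35.0
grasp_force: 30.4
```

```bash
python3 -c "
from st import *
st((497.5,385.6,56))
snap('wrist','w2.png')
r=np.array([498.5,351.6])
for x,y in((-37.5,-70),(-37.5,70),(37.5,70),(37.5,-70)): print(proj('wrist',(r[0]+x-.03*y,r[1]+y+.03*x,25)).round())"
```

```text
t 8.32 p [496.5 384.6 160.9] tx [ 0.707 -0.707  0.   ] tz [-0.001 -0.002 -1.   ] w 35.0 gf 30.4 F [-0.2  0.6 -1.5]
 to (497.5, 385.6, 56) units [-0.   -0.08  5.24]
[450. 179.]
[324. 301.]
[256. 243.]
[382. 106.]
```

View pics/w2.png

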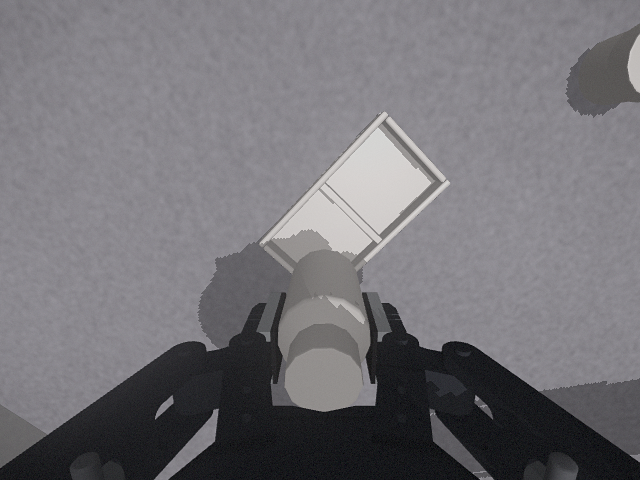

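The rack's corners in the picture at (261,242), (383,113) and (450,182) match the prediction within ~3 mm, so I'm lowering.

Request:
{"op": "move_arm", "data": {
  "plan": [0,-0.04,0.8,0,0,0,0,0,0.8,0,0,0,0,0,0.8,0,0,0,0,0,0.8,0,0,0,0,0,0.8,0,0,0,0,0,0.8,0,0,0,0,0,0.27,0,0,0,0,0,0.15,0,0,0]
}}

```text
time: 9.03
position: [497.0, 384.6, 56.5]
eef_rot: [2.9, -1.203, -0.001]
contact_force: [0.7, 0.2, -1.1]
width: 34.8
grasp_force: 30.4
```

Request:
{"op": "move_arm", "data": {
  "plan": [0,0,0.05,0,0,0,0,0,0,0,0,0]
}}

```text
time: 9.2
position: [497.7, 385.8, 57.5]
eef_rot: [-2.901, 1.202, -0.001]
contact_force: [0.3, 0.1, -1.2]
width: 35.3
grasp_force: 30.4
```

Request:
{"op": "move_arm", "data": {
  "plan": [0,0,0.07,0,0,0,0,0,0,0,0,0]
}}

```text
time: 9.37
position: [497.5, 386.0, 55.9]
eef_rot: [-2.901, 1.202, -0.001]
contact_force: [0.3, -0.0, -1.4]
width: 35.0
grasp_force: 30.4
```

Request:
{"op": "move_arm", "data": {
  "plan": [0,0,0.05,0,0,0,0,0,0,0,0,0]
}}

```text
time: 9.53
position: [497.3, 385.8, 54.3]
eef_rot: [-2.902, 1.202, -0.0]
contact_force: [-0.2, -0.1, -0.4]
width: 35.1
grasp_force: 30.4
```

Request:
{"op": "move_arm", "data": {
  "plan": [0,0,0.05,0,0,0,0,0,0,0,0,0]
}}

```text
time: 9.7
position: [497.4, 385.9, 54.2]
eef_rot: [-2.902, 1.202, -0.001]
contact_force: [-2.5, -1.4, 4.9]
width: 35.3
grasp_force: 30.8
```

Request:
{"op": "move_arm", "data": {
  "plan": [0,0,0,0,0,0,0,0,0,0,0,0,0,0,0,0,0,0,0,0,0,0,0,0,0,0,0,0,0,0],
  "claw": 0.6
}}

```text
time: 10.12
position: [497.3, 385.7, 52.9]
eef_rot: [2.902, -1.202, 0.0]
contact_force: [-0.1, 0.4, 0.2]
width: 68.5
grasp_force: 0.0
```

Request:
{"op": "move_arm", "data": {
  "plan": [0,0,-0.5,0,0,0,0,0,-0.95,0,0,0,0,0,-0.95,0,0,0,0,0,-0.95,0,0,0,0,0,-0.95,0,0,0,0,0,-0.95,0,0,0,0,0,-0.6,0,0,0]
}}

```text
time: 10.7
position: [497.9, 386.1, 173.5]
eef_rot: [-2.9, 1.201, -0.003]
contact_force: [0.7, 0.2, 1.1]
width: 68.5
grasp_force: 0.0
```

Request:
{"op": "move_arm", "data": {
  "plan": [0.872,0.792,0,0,0,0,0.872,0.792,0,0,0,0,0.872,0.792,0,0,0,0,0.872,0.792,0,0,0,0,0.872,0.792,0,0,0,0,0.872,0.792,0,0,0,0,0.872,0.792,0,0,0,0,0.872,0.792,0,0,0,0]
}}

```text
time: 11.37
position: [506.2, 196.4, 170.5]
eef_rot: [-2.902, 1.202, -0.0]
contact_force: [-0.1, -0.1, -0.0]
width: 68.2
grasp_force: 0.0
```

Request:
{"op": "move_arm", "data": {
  "plan": [0.872,0.792,0,0,0,0,0.872,0.792,0,0,0,0,0.872,0.792,0,0,0,0,0.872,0.792,0,0,0,0,0.872,0.792,0,0,0,0,0.872,0.792,0,0,0,0,0.872,0.792,0,0,0,0,0.872,0.792,0,0,0,0]
}}

```text
time: 12.03
position: [515.2, 8.1, 170.6]
eef_rot: [-2.902, 1.202, -0.001]
contact_force: [1.0, -0.7, -0.3]
width: 68.3
grasp_force: 0.0
```

Request:
{"op": "move_arm", "data": {
  "plan": [0.872,0.792,0,0,0,0,0.872,0.792,0,0,0,0,0.872,0.792,0,0,0,0,0.872,0.792,0,0,0,0,0,0,0,0,0,0,0,0,0,0,0,0,0,0,0,0,0,0]
}}

```text
time: 12.62
position: [519.8, -84.8, 170.3]
eef_rot: [-2.902, 1.203, -0.0]
contact_force: [0.3, 0.6, 0.0]
width: 68.1
grasp_force: 0.0
```

```bash
python3 -c "
from st import *
from fit import fit
st((519.8,-84.8,48))
ims={c:snap(c,c+'1.png') for c in('scene','side')}
print(fit('bottle',(497,386,5),ims,cams=('scene',)))
for r in manip.recognise('scene','bottle_a'): print(r['location'],r['conf'])
"
```

```text
t 12.62 p [519.8 -84.8 170.3] tx [ 0.707 -0.708 -0.   ] tz [ 0.  0. -1.] w 68.1 gf 0.0 F [0.3 0.6 0. ]
 to (519.8, -84.8, 48) units [0.   0.   6.11]
(array([5.1555e+02, 3.8178e+02, 2.1000e-01]), np.float64(0.455))
[517.3, 380.6, 60.4] 0.95
[529.5, -82.1, 51.6] 0.62
```

Request:
{"op": "move_arm", "data": {
  "plan": [0,0,0.875,0,0,0,0,0,0.875,0,0,0,0,0,0.875,0,0,0,0,0,0.875,0,0,0,0,0,0.875,0,0,0,0,0,0.875,0,0,0,0,0,0.875,0,0,0,0,0,0,0,0,0]
}}

```text
time: 13.43
position: [517.6, -84.2, 43.8]
eef_rot: [2.901, -1.201, -0.009]
contact_force: [-0.4, -0.0, -1.2]
width: 68.3
grasp_force: 0.0
```

Request:
{"op": "move_arm", "data": {
  "plan": [0,0,0,0,0,0,0,0,0,0,0,0,0,0,0,0,0,0,0,0,0,0,0,0,0,0,0,0,0,0,0,0,0,0,0,0,0,0,0,0,0,0,0,0,0,0,0,0],
  "claw": -1
}}

```text
time: 14.1
position: [520.9, -84.8, 49.4]
eef_rot: [-2.902, 1.202, -0.004]
contact_force: [-0.5, 1.7, 5.6]
width: 34.8
grasp_force: 30.5
```

Request:
{"op": "move_arm", "data": {
  "plan": [0,0,-0.5,0,0,0,0,0,-0.9,0,0,0,0,0,-0.9,0,0,0,0,0,-0.9,0,0,0,0,0,-0.9,0,0,0,0,0,-0.9,0,0,0,0,0,-0.7,0,0,0,0,0,0,0,0,0]
}}

```text
time: 14.77
position: [521.1, -85.1, 165.7]
eef_rot: [-2.901, 1.202, -0.008]
contact_force: [0.4, -0.5, -0.5]
width: 35.3
grasp_force: 30.2
```

Request:
{"op": "move_arm", "data": {
  "plan": [-0.75,-0.673,0,0,0,0,-0.75,-0.673,0,0,0,0,-0.75,-0.673,0,0,0,0,-0.75,-0.673,0,0,0,0,-0.75,-0.673,0,0,0,0,-0.75,-0.673,0,0,0,0,-0.75,-0.673,0,0,0,0,-0.75,-0.673,0,0,0,0]
}}

```text
time: 15.43
position: [510.5, 77.0, 160.9]
eef_rot: [2.902, -1.202, -0.002]
contact_force: [0.5, 0.2, 0.1]
width: 34.9
grasp_force: 30.2
```

Request:
{"op": "move_arm", "data": {
  "plan": [-0.75,-0.673,0,0,0,0,-0.75,-0.673,0,0,0,0,-0.75,-0.673,0,0,0,0,-0.75,-0.673,0,0,0,0,0,0,0,0,0,0]
}}

```text
time: 15.85
position: [506.1, 159.0, 160.6]
eef_rot: [2.903, -1.199, -0.002]
contact_force: [-0.4, -1.5, 0.1]
width: 35.5
grasp_force: 30.2
```

```bash
python3 -c "
from st import *
st((498,317.8,56))
snap('wrist','w3.png')
print(proj('wrist',(497.5,386,89)))
for r in manip.recognise('wrist','bottle_a'): print(r['location'],r['conf'])
"
```

```text
t 15.85 p [506.1 159.  160.6] tx [ 0.709 -0.706 -0.001] tz [-0.001  0.    -1.   ] w 35.5 gf 30.2 F [-0.4 -1.5  0.1]
 to (498, 317.8, 56) units [-5.88 -5.34  5.23]
[118.7992051 475.9519671]
[501.4, 364.0, 36.7] 0.73
[507.6, 155.6, 181.6] 0.57
```

View pics/w3.png

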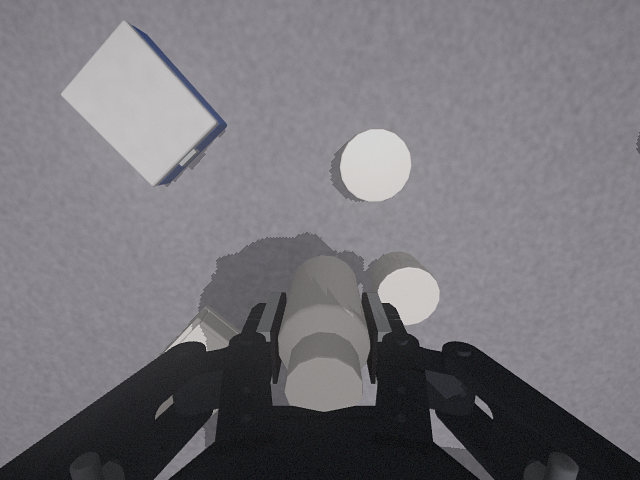

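Eight rows are still to go; jar lids show at (376,165) and (409,294). Continuing, then I'll check bottle 1's place from the scene camera.

Request:
{"op": "move_arm", "data": {
  "plan": [-0.735,-0.668,0,0,0,0,-0.735,-0.668,0,0,0,0,-0.735,-0.668,0,0,0,0,-0.735,-0.668,0,0,0,0,-0.735,-0.668,0,0,0,0,-0.735,-0.668,0,0,0,0,-0.735,-0.668,0,0,0,0,-0.735,-0.668,0,0,0,0]
}}

```text
time: 16.62
position: [499.4, 315.2, 161.3]
eef_rot: [2.901, -1.204, -0.0]
contact_force: [1.0, -0.6, -0.5]
width: 34.9
grasp_force: 30.2
```

Request:
{"op": "move_arm", "data": {
  "plan": [0,0,0,0,0,0,0,0,0,0,0,0]
}}

```text
time: 16.78
position: [499.2, 315.0, 161.0]
eef_rot: [2.901, -1.202, -0.001]
contact_force: [-0.0, -0.8, -0.7]
width: 35.1
grasp_force: 30.3
```

```bash
python3 -c "
from st import *
st((498,317.8,54.3))
im=cv2.imread('pics/w3.png')
im=manip.grab_frame('wrist')[:,:,::-1]
for p in((497.5,386,89),(497.5,386,74)): print(proj('wrist',p).round())
b=snap('scene','s2.png')[220:320,430:560,::-1]
o=np.hstack([cv2.resize(im,(400,300)),cv2.resize(b,(390,300),interpolation=2)])
cv2.imwrite('pics/c2.png',o); print(proj('scene',(497.5,386,89)))
print(manip.camera_model('wrist')['world_to_cam'] is None)
"
```

```text
t 16.78 p [499.2 315.  161. ] tx [ 0.707 -0.707  0.   ] tz [-0.001 -0.001 -1.   ] w 35.1 gf 30.3 F [-0.  -0.8 -0.7]
 to (498, 317.8, 54.3) units [-0.14 -0.06  5.33]
[249. 344.]
[253. 332.]
[517.3232894  258.74229946]
False
```

View pics/c2.png

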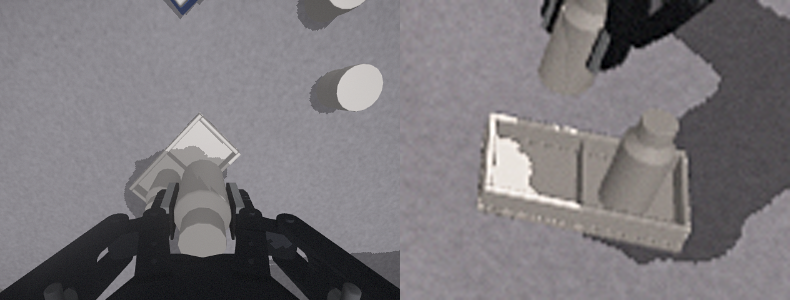

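Bottle 1 stands upright in the far bay, with its cap at scene (516,261) against a predicted (517,259). Lowering bottle 2 and releasing.

Request:
{"op": "move_arm", "data": {
  "plan": [-0.14,-0.06,0.8,0,0,0,0,0,0.8,0,0,0,0,0,0.8,0,0,0,0,0,0.8,0,0,0,0,0,0.8,0,0,0,0,0,0.8,0,0,0,0,0,0.3,0,0,0,0,0,0.15,0,0,0]
}}

```text
time: 17.55
position: [497.9, 316.8, 55.5]
eef_rot: [2.9, -1.203, -0.001]
contact_force: [-0.8, 0.3, 0.3]
width: 35.2
grasp_force: 30.3
```

Request:
{"op": "move_arm", "data": {
  "plan": [0,0,0.07,0,0,0,0,0,0,0,0,0,0,0,0,0,0,0]
}}

```text
time: 17.8
position: [498.7, 318.4, 56.4]
eef_rot: [-2.901, 1.202, -0.001]
contact_force: [0.3, 0.3, -1.0]
width: 34.9
grasp_force: 30.3
```

Request:
{"op": "move_arm", "data": {
  "plan": [0,0,0.04,0,0,0,0,0,0,0,0,0]
}}

```text
time: 17.97
position: [498.3, 318.4, 55.0]
eef_rot: [-2.902, 1.202, -0.001]
contact_force: [-0.2, 0.4, -0.6]
width: 34.9
grasp_force: 30.3
```

Request:
{"op": "move_arm", "data": {
  "plan": [0,0,0.05,0,0,0,0,0,0,0,0,0]
}}

```text
time: 18.13
position: [498.4, 318.4, 54.5]
eef_rot: [-2.902, 1.202, -0.001]
contact_force: [-1.7, -0.5, 3.2]
width: 35.1
grasp_force: 30.7
```

Request:
{"op": "move_arm", "data": {
  "plan": [0,0,0,0,0,0,0,0,0,0,0,0,0,0,0,0,0,0,0,0,0,0,0,0,0,0,0,0,0,0],
  "claw": 0.4
}}

```text
time: 18.55
position: [498.1, 318.1, 53.2]
eef_rot: [2.902, -1.202, -0.0]
contact_force: [0.3, -1.1, 0.5]
width: 59.5
grasp_force: 0.0
```

Request:
{"op": "move_arm", "data": {
  "plan": [0,0,-0.5,0,0,0,0,0,-0.9,0,0,0,0,0,-0.9,0,0,0,0,0,-0.9,0,0,0,0,0,-0.9,0,0,0,0,0,-0.5,0,0,0,0,0,0,0,0,0]
}}

```text
time: 19.13
position: [499.2, 318.9, 149.0]
eef_rot: [-2.898, 1.201, -0.004]
contact_force: [0.6, 0.3, -0.0]
width: 60.1
grasp_force: 0.0
```

Request:
{"op": "move_arm", "data": {
  "plan": [0.405,0.856,0,0,0,0,0.405,0.856,0,0,0,0,0.405,0.856,0,0,0,0,0.405,0.856,0,0,0,0,0.405,0.856,0,0,0,0,0.405,0.856,0,0,0,0],
  "claw": 1
}}

```text
time: 19.63
position: [459.1, 210.1, 144.2]
eef_rot: [2.901, -1.202, -0.002]
contact_force: [0.8, 0.6, -0.2]
width: 85.5
grasp_force: 0.0
```

```bash
python3 -c "
from st import *
st((434.5,140,39))
im=snap('wrist','w4.png')
g=cv2.medianBlur(im.mean(2).astype(np.uint8),5)
n,l,s,c=cv2.connectedComponentsWithStats((g>185).astype(np.uint8))
for i in range(1,n):
    if s[i,4]>300: print(s[i],c[i].round(),ray('wrist',c[i],46).round(1))
print(proj('wrist',(434.5,140,46)),proj('wrist',(523.5,92,46)))
"
```

```text
t 19.63 p [459.1 210.1 144.2] tx [ 0.707 -0.707 -0.   ] tz [-0.001 -0.001 -1.   ] w 85.5 gf 0.0 F [ 0.8  0.6 -0.2]
 to (434.5, 140, 39) units [1.61 3.34 5.26]
[ 350    0   83   90 5989] [391.  43.] [522.9  87.1  46. ]
[104  40  36  31 674] [125.  54.] [629.2 201.4  46. ]
[ 392  175   71   72 4003] [427. 210.] [432.3 135.6  46. ]
[ 87 248  99 112 507] [140. 299.] [529.1 323.9  46. ]
[ 152  253   54   51 1027] [179. 278.] [519.3 290.9  46. ]
[108 309  42  43 581] [129. 330.] [519.9 350.2  46. ]
[137 338  23  20 345] [148. 347.] [501.7 352.4  46. ]
[419.7210524  212.56473045] [383.92388866  49.02383178]
```

View pics/w4.png

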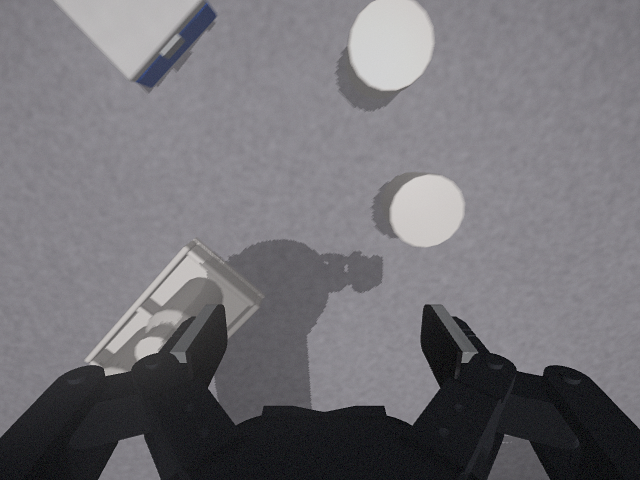

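Jar lids are at (427,210) and (391,43) in the wrist picture, both consistent with the fits. Moving over the near jar.

Request:
{"op": "move_arm", "data": {
  "plan": [0.41,0.863,0,0,0,0,0.41,0.863,0,0,0,0,0.41,0.863,0,0,0,0,0.41,0.863,0,0,0,0,0,0,0,0,0,0,0,0,0,0,0,0]
}}

```text
time: 20.18
position: [433.9, 138.6, 144.9]
eef_rot: [2.902, -1.204, -0.001]
contact_force: [0.5, -0.5, 0.7]
width: 85.3
grasp_force: 0.0
```

Request:
{"op": "move_arm", "data": {
  "plan": [0,0,0.75,0,0,0,0,0,0.75,0,0,0,0,0,0.75,0,0,0,0,0,0.75,0,0,0,0,0,0.75,0,0,0,0,0,0.75,0,0,0,0,0,0.75,0,0,0,0,0,0,0,0,0]
}}

```text
time: 20.85
position: [432.3, 138.5, 36.5]
eef_rot: [2.898, -1.201, -0.006]
contact_force: [-1.3, -0.5, -0.8]
width: 85.3
grasp_force: 0.0
```

Request:
{"op": "move_arm", "data": {
  "plan": [0,0,0,0,0,0,0,0,0,0,0,0,0,0,0,0,0,0,0,0,0,0,0,0,0,0,0,0,0,0,0,0,0,0,0,0,0,0,0,0,0,0,0,0,0,0,0,0],
  "claw": -1
}}

```text
time: 21.52
position: [435.0, 139.7, 41.7]
eef_rot: [-2.901, 1.201, -0.002]
contact_force: [0.0, 0.8, 5.9]
width: 49.1
grasp_force: 31.8
```

```bash
python3 -c "
from st import *
st((538,-305,140))"
```

```text
t 21.52 p [435.  139.7  41.7] tx [ 0.707 -0.707  0.001] tz [ 0.002  0.001 -1.   ] w 49.1 gf 31.8 F [0.  0.8 5.9]
 to (538, -305, 140) units [19.37 12.07 -4.93]
```

Request:
{"op": "move_arm", "data": {
  "plan": [0,0,-0.5,0,0,0,0,0,-0.8,0,0,0,0,0,-0.8,0,0,0,0,0,-0.8,0,0,0,0,0,-0.8,0,0,0,0,0,-0.8,0,0,0,0,0,-0.6,0,0,0,0,0,0,0,0,0]
}}

```text
time: 22.18
position: [435.1, 139.5, 145.3]
eef_rot: [-2.9, 1.201, -0.004]
contact_force: [0.2, -0.3, 0.2]
width: 49.1
grasp_force: 31.4
```

Request:
{"op": "move_arm", "data": {
  "plan": [0.913,0.609,0,0,0,0,0.913,0.609,0,0,0,0,0.913,0.609,0,0,0,0,0.913,0.609,0,0,0,0,0.913,0.609,0,0,0,0,0.913,0.609,0,0,0,0,0.913,0.609,0,0,0,0,0.913,0.609,0,0,0,0]
}}

```text
time: 22.85
position: [468.1, -34.1, 141.3]
eef_rot: [2.902, -1.202, -0.003]
contact_force: [0.2, 0.9, -1.5]
width: 48.8
grasp_force: 31.4
```

Request:
{"op": "move_arm", "data": {
  "plan": [0.913,0.609,0,0,0,0,0.913,0.609,0,0,0,0,0.913,0.609,0,0,0,0,0.913,0.609,0,0,0,0,0.913,0.609,0,0,0,0,0.913,0.609,0,0,0,0,0.913,0.609,0,0,0,0,0.913,0.609,0,0,0,0]
}}

```text
time: 23.52
position: [502.4, -206.2, 141.0]
eef_rot: [2.902, -1.203, -0.003]
contact_force: [0.0, 0.9, 0.2]
width: 48.9
grasp_force: 31.4
```

Request:
{"op": "move_arm", "data": {
  "plan": [0.913,0.609,0,0,0,0,0.913,0.609,0,0,0,0,0.913,0.609,0,0,0,0,0.913,0.609,0,0,0,0,0.913,0.609,0,0,0,0,0.913,0.609,0,0,0,0,0.913,0.609,0,0,0,0,0.913,0.609,0,0,0,0]
}}

```text
time: 24.18
position: [536.9, -378.2, 140.7]
eef_rot: [-2.902, 1.203, 0.004]
contact_force: [0.5, 1.0, -0.1]
width: 49.2
grasp_force: 31.4
```

Request:
{"op": "move_arm", "data": {
  "plan": [0,0,0,0,0,0,0,0,0,0,0,0]
}}

```text
time: 24.35
position: [536.5, -378.0, 140.3]
eef_rot: [-2.901, 1.205, 0.005]
contact_force: [0.2, 0.7, -1.4]
width: 49.2
grasp_force: 31.4
```

```bash
python3 -c "
from st import *
st((538,-377,46))
snap('wrist','w5.png')
for x,y in((485.5,-423.5),(485.5,-258.5),(590.5,-423.5),(590.5,-258.5)): print(proj('wrist',(x,y,18)).round())"
```

```text
t 24.35 p [ 536.5 -378.   140.3] tx [ 0.706 -0.709 -0.003] tz [-0.003  0.002 -1.   ] w 49.2 gf 31.4 F [ 0.2  0.7 -1.4]
 to (538, -377, 46) units [ 0.03 -0.09  4.71]
[412. 251.]
[268. 379.]
[315. 150.]
[171. 301.]
```

View pics/w5.png

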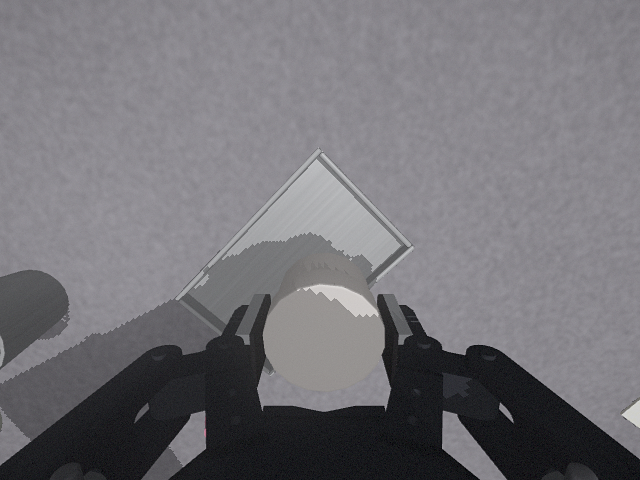

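Tray corners at (320,150), (412,246) and (178,298) agree within 3 mm, and the jar is over the far half. Lowering.

Request:
{"op": "move_arm", "data": {
  "plan": [0.03,-0.05,0.75,0,0,0,0,0,0.75,0,0,0,0,0,0.75,0,0,0,0,0,0.75,0,0,0,0,0,0.75,0,0,0,0,0,0.6,0,0,0,0,0,0.25,0,0,0,0,0,0,0,0,0]
}}

```text
time: 25.07
position: [537.7, -376.2, 48.8]
eef_rot: [-2.903, 1.202, 0.004]
contact_force: [-0.9, 0.6, -1.1]
width: 49.2
grasp_force: 31.4
```

Request:
{"op": "move_arm", "data": {
  "plan": [0,0,0.06,0,0,0,0,0,0,0,0,0,0,0,0,0,0,0]
}}

```text
time: 25.32
position: [539.0, -377.4, 50.5]
eef_rot: [2.902, -1.202, 0.003]
contact_force: [-0.5, 0.0, -2.0]
width: 48.8
grasp_force: 31.4
```

Request:
{"op": "move_arm", "data": {
  "plan": [0,0,0.04,0,0,0,0,0,0,0,0,0]
}}

```text
time: 25.48
position: [538.6, -377.3, 48.9]
eef_rot: [-2.902, 1.203, -0.001]
contact_force: [0.2, 0.5, -1.2]
width: 49.1
grasp_force: 31.4
```

Request:
{"op": "move_arm", "data": {
  "plan": [0,0,0.07,0,0,0,0,0,0,0,0,0,0,0,0,0,0,0]
}}

```text
time: 25.73
position: [538.3, -377.1, 46.9]
eef_rot: [2.902, -1.203, -0.0]
contact_force: [0.9, 0.2, -0.6]
width: 48.7
grasp_force: 31.4
```

Request:
{"op": "move_arm", "data": {
  "plan": [0,0,0.05,0,0,0,0,0,0,0,0,0]
}}

```text
time: 25.9
position: [538.4, -377.1, 45.8]
eef_rot: [2.902, -1.203, -0.0]
contact_force: [0.7, 0.7, -1.6]
width: 48.9
grasp_force: 31.4
```

Request:
{"op": "move_arm", "data": {
  "plan": [0,0,0.05,0,0,0,0,0,0,0,0,0]
}}

```text
time: 26.07
position: [538.5, -377.3, 45.8]
eef_rot: [2.902, -1.202, 0.001]
contact_force: [-0.9, 0.9, 3.0]
width: 49.2
grasp_force: 31.6
```

Request:
{"op": "move_arm", "data": {
  "plan": [0,0,0,0,0,0,0,0,0,0,0,0,0,0,0,0,0,0,0,0,0,0,0,0,0,0,0,0,0,0],
  "claw": 0.75
}}

```text
time: 26.48
position: [538.4, -377.2, 44.9]
eef_rot: [2.902, -1.202, -0.0]
contact_force: [0.6, 0.1, -0.9]
width: 74.7
grasp_force: 0.0
```

Request:
{"op": "move_arm", "data": {
  "plan": [0,0,-0.5,0,0,0,0,0,-0.9,0,0,0,0,0,-0.9,0,0,0,0,0,-0.9,0,0,0,0,0,-0.9,0,0,0,0,0,-0.9,0,0,0]
}}

```text
time: 26.98
position: [538.4, -377.3, 147.0]
eef_rot: [2.902, -1.202, 0.001]
contact_force: [0.5, 0.4, 0.4]
width: 74.5
grasp_force: 0.0
```

Request:
{"op": "move_arm", "data": {
  "plan": [-0.854,-0.801,0,0,0,0,-0.854,-0.801,0,0,0,0,-0.854,-0.801,0,0,0,0,-0.854,-0.801,0,0,0,0,-0.854,-0.801,0,0,0,0,-0.854,-0.801,0,0,0,0,-0.854,-0.801,0,0,0,0,-0.854,-0.801,0,0,0,0],
  "claw": 1
}}

```text
time: 27.65
position: [532.4, -188.9, 146.1]
eef_rot: [-2.902, 1.203, -0.002]
contact_force: [1.2, 0.5, 0.2]
width: 85.5
grasp_force: 0.0
```

Request:
{"op": "move_arm", "data": {
  "plan": [-0.854,-0.801,0,0,0,0,-0.854,-0.801,0,0,0,0,-0.854,-0.801,0,0,0,0,-0.854,-0.801,0,0,0,0,-0.854,-0.801,0,0,0,0,-0.854,-0.801,0,0,0,0,-0.854,-0.801,0,0,0,0,-0.854,-0.801,0,0,0,0]
}}

```text
time: 28.32
position: [526.5, -1.5, 146.2]
eef_rot: [-2.902, 1.202, -0.002]
contact_force: [0.9, 0.4, 0.4]
width: 85.3
grasp_force: 0.0
```

Request:
{"op": "move_arm", "data": {
  "plan": [-0.854,-0.801,0,0,0,0,-0.854,-0.801,0,0,0,0,-0.854,-0.801,0,0,0,0,-0.854,-0.801,0,0,0,0,0,0,0,0,0,0,0,0,0,0,0,0,0,0,0,0,0,0]
}}

```text
time: 28.9
position: [523.6, 90.8, 145.6]
eef_rot: [-2.902, 1.202, -0.001]
contact_force: [0.2, -0.1, -0.4]
width: 85.6
grasp_force: 0.0
```

```bash
python3 -c "
from st import *
from fit import fit
st((523.5,91,39))
im=snap('wrist','w6.png')
g=cv2.medianBlur(im.mean(2).astype(np.uint8),5)
n,l,s,c=cv2.connectedComponentsWithStats((g>175).astype(np.uint8))
for i in range(1,n):
    if s[i,4]>900: print(s[i],c[i].round(),ray('wrist',c[i],46).round(1))
for r in manip.recognise('wrist','jar_a'): print(r['location'],r['conf'])
snap('scene','s3.png')
for r in manip.recognise('scene','jar_a'): print(r['location'],r['conf'])
"
```

```text
t 28.9 p [523.6  90.8 145.6] tx [ 0.707 -0.707  0.   ] tz [ 0.001 -0.    -1.   ] w 85.6 gf 0.0 F [ 0.2 -0.1 -0.4]
 to (523.5, 91, 39) units [-0.01 -0.    5.33]
[ 226    0  113   59 5037] [283.  24.] [639.4   6.8  46. ]
[   15   120   151   148 11153] [ 90. 195.] [663.2 169.1  46. ]
[ 291  223   68   43 2030] [327. 244.] [528.1  81.8  46. ]
[525.1, 92.0, 45.9] 0.82
[537.0, 95.3, 42.8] 0.88
[545.5, -370.3, 47.1] 0.83
[454.3, -130.9, 33.7] 0.33
[681.0, 178.9, 29.0] 0.3
```

Request:
{"op": "move_arm", "data": {
  "plan": [0,0,0.75,0,0,0,0,0,0.75,0,0,0,0,0,0.75,0,0,0,0,0,0.75,0,0,0,0,0,0.75,0,0,0,0,0,0.75,0,0,0,0,0,0.75,0,0,0,0,0,0,0,0,0]
}}

```text
time: 29.77
position: [521.7, 89.7, 36.7]
eef_rot: [2.898, -1.203, -0.006]
contact_force: [0.2, -0.2, -1.0]
width: 85.0
grasp_force: 0.0
```

Request:
{"op": "move_arm", "data": {
  "plan": [0,0,0,0,0,0,0,0,0,0,0,0,0,0,0,0,0,0,0,0,0,0,0,0,0,0,0,0,0,0,0,0,0,0,0,0,0,0,0,0,0,0,0,0,0,0,0,0],
  "claw": -1
}}

```text
time: 30.43
position: [524.4, 91.1, 41.7]
eef_rot: [-2.901, 1.202, -0.003]
contact_force: [-0.6, -0.1, 6.1]
width: 49.3
grasp_force: 31.5
```

Request:
{"op": "move_arm", "data": {
  "plan": [0,0,-0.5,0,0,0,0,0,-0.8,0,0,0,0,0,-0.8,0,0,0,0,0,-0.8,0,0,0,0,0,-0.8,0,0,0,0,0,-0.8,0,0,0,0,0,-0.6,0,0,0,0,0,0,0,0,0]
}}

```text
time: 31.1
position: [524.6, 91.3, 145.3]
eef_rot: [-2.9, 1.201, -0.005]
contact_force: [0.6, 0.8, 0.5]
width: 49.1
grasp_force: 31.3
```

Request:
{"op": "move_arm", "data": {
  "plan": [0.728,0.679,0,0,0,0,0.728,0.679,0,0,0,0,0.728,0.679,0,0,0,0,0.728,0.679,0,0,0,0,0.728,0.679,0,0,0,0,0.728,0.679,0,0,0,0,0.728,0.679,0,0,0,0,0.728,0.679,0,0,0,0]
}}

```text
time: 31.77
position: [528.5, -69.1, 140.9]
eef_rot: [2.902, -1.202, -0.002]
contact_force: [-0.6, 0.5, -1.1]
width: 49.3
grasp_force: 31.3
```

Request:
{"op": "move_arm", "data": {
  "plan": [0.728,0.679,0,0,0,0,0.728,0.679,0,0,0,0,0.728,0.679,0,0,0,0,0.728,0.679,0,0,0,0,0.728,0.679,0,0,0,0,0.728,0.679,0,0,0,0,0.728,0.679,0,0,0,0,0.728,0.679,0,0,0,0]
}}

```text
time: 32.43
position: [534.0, -228.2, 140.8]
eef_rot: [-2.902, 1.203, 0.003]
contact_force: [-0.1, -0.2, -0.4]
width: 48.9
grasp_force: 31.3
```

Request:
{"op": "move_arm", "data": {
  "plan": [0.728,0.679,0,0,0,0,0.728,0.679,0,0,0,0,0.728,0.679,0,0,0,0,0.728,0.679,0,0,0,0,0,0,0,0,0,0,0,0,0,0,0,0,0,0,0,0,0,0]
}}

```text
time: 33.02
position: [537.0, -306.6, 141.1]
eef_rot: [-2.902, 1.203, 0.002]
contact_force: [0.4, 0.9, -1.1]
width: 49.3
grasp_force: 31.3
```

```bash
python3 -c "
from st import *
st((538,-307,46))
snap('wrist','w7.png')
print(proj('wrist',(538,-377,50)))
"
```

```text
t 33.02 p [ 537.  -306.6  141.1] tx [ 0.707 -0.707 -0.001] tz [-0.001  0.001 -1.   ] w 49.3 gf 31.3 F [ 0.4  0.9 -1.1]
 to (538, -307, 46) units [ 0.06 -0.02  4.75]
[401.08145024 184.46322404]
```

View pics/w7.png

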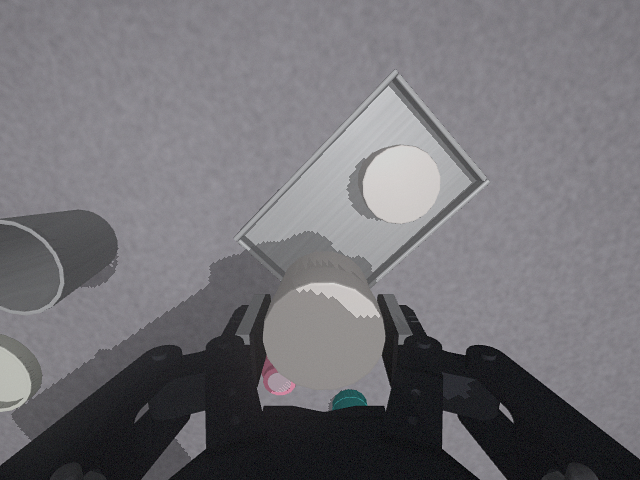

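The first jar stands in the tray with its lid at (401,184), exactly as predicted. Lowering the second.

Request:
{"op": "move_arm", "data": {
  "plan": [0.05,0,0.75,0,0,0,0,0,0.75,0,0,0,0,0,0.75,0,0,0,0,0,0.75,0,0,0,0,0,0.75,0,0,0,0,0,0.6,0,0,0,0,0,0.25,0,0,0,0,0,0,0,0,0]
}}

```text
time: 33.73
position: [537.4, -307.0, 48.6]
eef_rot: [2.903, -1.202, -0.004]
contact_force: [0.0, 0.2, -0.4]
width: 48.9
grasp_force: 31.3
```

Request:
{"op": "move_arm", "data": {
  "plan": [0,0,0.1,0,0,0,0,0,0.06,0,0,0,0,0,0,0,0,0,0,0,0,0,0,0]
}}

```text
time: 34.07
position: [538.3, -307.8, 47.6]
eef_rot: [2.902, -1.202, 0.002]
contact_force: [0.4, 0.4, -1.3]
width: 49.3
grasp_force: 31.3
```

Request:
{"op": "move_arm", "data": {
  "plan": [0,0,0.05,0,0,0,0,0,0,0,0,0]
}}

```text
time: 34.23
position: [538.1, -307.8, 46.0]
eef_rot: [-2.902, 1.203, -0.001]
contact_force: [0.5, 1.3, -1.8]
width: 49.3
grasp_force: 31.3
```

Request:
{"op": "move_arm", "data": {
  "plan": [0,0,0.04,0,0,0,0,0,0,0,0,0]
}}

```text
time: 34.4
position: [538.2, -307.9, 45.7]
eef_rot: [2.902, -1.202, 0.001]
contact_force: [-1.5, 1.3, 3.1]
width: 48.9
grasp_force: 31.4
```

Request:
{"op": "move_arm", "data": {
  "plan": [0,0,0,0,0,0,0,0,0,0,0,0,0,0,0,0,0,0,0,0,0,0,0,0,0,0,0,0,0,0],
  "claw": 0.65
}}

```text
time: 34.82
position: [538.0, -307.7, 45.0]
eef_rot: [2.902, -1.202, -0.0]
contact_force: [0.1, -0.6, -0.3]
width: 70.6
grasp_force: 0.0
```

Request:
{"op": "move_arm", "data": {
  "plan": [0,0,-0.5,0,0,0,0,0,-0.9,0,0,0,0,0,-0.9,0,0,0,0,0,-0.9,0,0,0,0,0,-0.9,0,0,0,0,0,-0.9,0,0,0]
}}

```text
time: 35.32
position: [538.0, -307.8, 146.9]
eef_rot: [2.902, -1.202, 0.001]
contact_force: [-0.0, 0.1, 0.3]
width: 70.6
grasp_force: 0.0
```

Request:
{"op": "move_arm", "data": {
  "plan": [-0.793,-0.226,0,0,0,0,-0.793,-0.226,0,0,0,0,-0.793,-0.226,0,0,0,0,-0.793,-0.226,0,0,0,0,-0.793,-0.226,0,0,0,0,-0.793,-0.226,0,0,0,0,-0.793,-0.226,0,0,0,0,-0.793,-0.226,0,0,0,0],
  "claw": 0.35
}}

```text
time: 35.98
position: [473.5, -191.9, 146.0]
eef_rot: [-2.902, 1.203, -0.002]
contact_force: [0.8, -0.1, 0.5]
width: 57.7
grasp_force: 0.0
```

Request:
{"op": "move_arm", "data": {
  "plan": [-0.793,-0.226,0,0,0,0,-0.793,-0.226,0,0,0,0,-0.793,-0.226,0,0,0,0,-0.793,-0.226,0,0,0,0,0,0,0,0,0,0,0,0,0,0,0,0,0,0,0,0,0,0]
}}

```text
time: 36.57
position: [442.1, -135.0, 145.8]
eef_rot: [-2.902, 1.202, -0.002]
contact_force: [0.1, -0.1, 0.0]
width: 57.5
grasp_force: 0.0
```

```bash
python3 -c "
from st import *
st((442,-135,32))
snap('wrist','w8.png')
print(proj('wrist',(442,-135,46)))
for r in manip.recognise('wrist','eyepiece'): print(np.round(r['location']),r['conf'])
"
```

```text
t 36.57 p [ 442.1 -135.   145.8] tx [ 0.707 -0.707  0.001] tz [ 0.001 -0.    -1.   ] w 57.5 gf 0.0 F [ 0.1 -0.1  0. ]
 to (442, -135, 32) units [-0.01  0.01  5.69]
[322.85825005 256.83184581]
[ 359. -160.   35.] 0.97
[ 381. -102.   42.] 0.93
[ 452. -145.   48.] 0.62
[ 489. -210.   41.] 0.61
[ 410. -208.   44.] 0.58
```

View pics/w8.png

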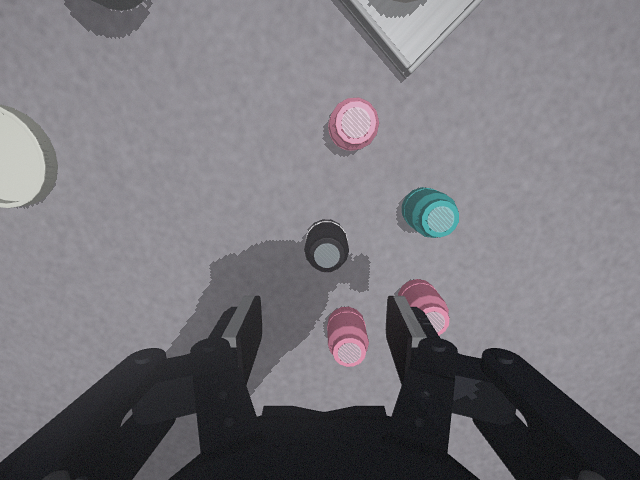

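The black eyepiece's top is at (327,256), within 3 mm, and neighbours are clear of the fingers. Descending and gripping.

Request:
{"op": "move_arm", "data": {
  "plan": [0,0.1,0.81,0,0,0,0,0,0.9,0,0,0,0,0,0.9,0,0,0,0,0,0.9,0,0,0,0,0,0.9,0,0,0,0,0,0.9,0,0,0,0,0,0.35,0,0,0,0,0,0,0,0,0]
}}

```text
time: 37.33
position: [439.2, -136.6, 29.9]
eef_rot: [2.9, -1.203, -0.006]
contact_force: [-0.0, -0.2, -0.3]
width: 57.6
grasp_force: 0.0
```

Request:
{"op": "move_arm", "data": {
  "plan": [0,0,0,0,0,0,0,0,0,0,0,0,0,0,0,0,0,0,0,0,0,0,0,0,0,0,0,0,0,0,0,0,0,0,0,0,0,0,0,0,0,0,0,0,0,0,0,0],
  "claw": -1
}}

```text
time: 38.0
position: [441.3, -136.3, 33.3]
eef_rot: [-2.902, 1.202, -0.004]
contact_force: [-0.4, 0.6, 5.6]
width: 31.9
grasp_force: 30.5
```

Request:
{"op": "move_arm", "data": {
  "plan": [0,0,-0.5,0,0,0,0,0,-0.8,0,0,0,0,0,-0.8,0,0,0,0,0,-0.8,0,0,0,0,0,-0.8,0,0,0,0,0,-0.6,0,0,0,0,0,0,0,0,0,0,0,0,0,0,0]
}}

```text
time: 38.67
position: [440.5, -136.0, 118.0]
eef_rot: [-2.902, 1.202, -0.001]
contact_force: [0.8, 0.4, -0.8]
width: 31.6
grasp_force: 29.9
```

```bash
python3 -c "
from st import *
st((662.5,-9.5,118))"
```

```text
t 38.67 p [ 440.5 -136.   118. ] tx [ 0.707 -0.707  0.   ] tz [ 0.001  0.001 -1.   ] w 31.6 gf 29.9 F [ 0.8  0.4 -0.8]
 to (662.5, -9.5, 118) units [ 3.380e+00 -1.232e+01  1.000e-02]
```

Request:
{"op": "move_arm", "data": {
  "plan": [0.225,-0.821,0,0,0,0,0.225,-0.821,0,0,0,0,0.225,-0.821,0,0,0,0,0.225,-0.821,0,0,0,0,0.225,-0.821,0,0,0,0,0.225,-0.821,0,0,0,0,0.225,-0.821,0,0,0,0,0.225,-0.821,0,0,0,0]
}}

```text
time: 39.33
position: [558.6, -68.3, 115.8]
eef_rot: [2.901, -1.202, -0.004]
contact_force: [0.4, -0.7, -1.4]
width: 32.2
grasp_force: 30.0
```

Request:
{"op": "move_arm", "data": {
  "plan": [0.225,-0.821,0,0,0,0,0.225,-0.821,0,0,0,0,0.225,-0.821,0,0,0,0,0.225,-0.821,0,0,0,0,0.225,-0.821,0,0,0,0,0.225,-0.821,0,0,0,0,0.225,-0.821,0,0,0,0,0,0,0,0,0,0]
}}

```text
time: 40.0
position: [663.0, -8.6, 114.8]
eef_rot: [2.901, -1.201, -0.005]
contact_force: [-0.4, 0.1, -2.4]
width: 31.6
grasp_force: 30.0
```

Request:
{"op": "move_arm", "data": {
  "plan": [0,0,0,0,0,0,0,0,0,0,0,0]
}}

```text
time: 40.17
position: [661.5, -10.0, 116.4]
eef_rot: [2.901, -1.202, -0.003]
contact_force: [-0.5, 0.6, -0.5]
width: 31.9
grasp_force: 30.0
```

```bash
python3 -c "
from st import *
st((662.5,-9.5,37.5))
snap('wrist','w9.png')
a=np.linspace(0,6.28,200);P=np.array([proj('wrist',(662.5+38*np.cos(t),-9.5+38*np.sin(t),13)) for t in a]);print(P.min(0),P.max(0))
"
```

```text
t 40.17 p [661.5 -10.  116.4] tx [ 0.707 -0.707 -0.001] tz [-0.002 -0.    -1.   ] w 31.9 gf 30.0 F [-0.5  0.6 -0.5]
 to (662.5, -9.5, 37.5) units [ 0.02 -0.06  3.94]
[267.64125466 200.84698379] [374.59329385 302.7273801 ]
```

View pics/w9.png

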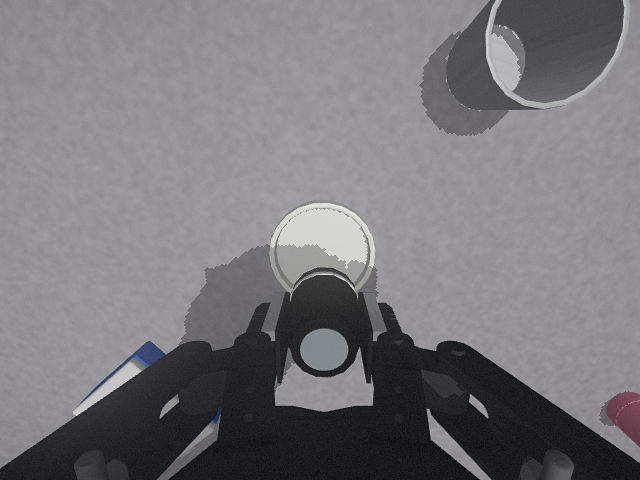

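The dish in the picture spans u 269–376 with its top at v 201, within about 1 px of prediction. Lowering.

Request:
{"op": "move_arm", "data": {
  "plan": [0.02,-0.06,0.7,0,0,0,0,0,0.7,0,0,0,0,0,0.7,0,0,0,0,0,0.7,0,0,0,0,0,0.5,0,0,0,0,0,0.4,0,0,0,0,0,0,0,0,0,0,0,0,0,0,0]
}}

```text
time: 40.88
position: [663.3, -9.4, 43.4]
eef_rot: [2.902, -1.202, -0.001]
contact_force: [1.2, -1.0, -0.6]
width: 32.1
grasp_force: 30.0
```

Request:
{"op": "move_arm", "data": {
  "plan": [0,0,0.1,0,0,0,0,0,0.05,0,0,0,0,0,0,0,0,0]
}}

```text
time: 41.13
position: [663.7, -9.1, 41.3]
eef_rot: [-2.902, 1.202, -0.001]
contact_force: [0.0, 0.1, -0.2]
width: 31.8
grasp_force: 30.0
```

Request:
{"op": "move_arm", "data": {
  "plan": [0,0,0.05,0,0,0,0,0,0,0,0,0]
}}

```text
time: 41.3
position: [663.5, -9.2, 40.0]
eef_rot: [-2.902, 1.202, -0.0]
contact_force: [0.7, -0.1, -0.2]
width: 32.0
grasp_force: 30.0
```

Request:
{"op": "move_arm", "data": {
  "plan": [0,0,0.06,0,0,0,0,0,0,0,0,0,0,0,0,0,0,0]
}}

```text
time: 41.55
position: [663.4, -9.2, 38.6]
eef_rot: [2.902, -1.202, -0.0]
contact_force: [0.5, 0.8, -0.1]
width: 31.8
grasp_force: 30.0
```

Request:
{"op": "move_arm", "data": {
  "plan": [0,0,0.05,0,0,0,0,0,0,0,0,0,0,0,0,0,0,0]
}}

```text
time: 41.8
position: [663.4, -9.2, 37.6]
eef_rot: [2.902, -1.202, 0.0]
contact_force: [-0.1, -0.4, -0.9]
width: 31.6
grasp_force: 30.1
```

Request:
{"op": "move_arm", "data": {
  "plan": [0,0,0.03,0,0,0,0,0,0,0,0,0,0,0,0,0,0,0]
}}

```text
time: 42.05
position: [663.5, -9.2, 37.4]
eef_rot: [2.902, -1.202, 0.001]
contact_force: [-1.1, -0.0, 2.0]
width: 31.8
grasp_force: 30.2
```

Request:
{"op": "move_arm", "data": {
  "plan": [0,0,0,0,0,0,0,0,0,0,0,0,0,0,0,0,0,0,0,0,0,0,0,0,0,0,0,0,0,0],
  "claw": 0.3
}}

```text
time: 42.47
position: [663.4, -9.3, 37.0]
eef_rot: [2.902, -1.203, -0.0]
contact_force: [0.0, -0.6, 0.7]
width: 55.5
grasp_force: 0.0
```

Request:
{"op": "move_arm", "data": {
  "plan": [0,0,-0.5,0,0,0,0,0,-0.9,0,0,0,0,0,-0.9,0,0,0,0,0,-0.9,0,0,0,0,0,-0.9,0,0,0,0,0,-0.9,0,0,0]
}}

```text
time: 42.97
position: [663.5, -9.3, 139.0]
eef_rot: [-2.902, 1.202, -0.001]
contact_force: [1.2, 0.2, -0.4]
width: 55.2
grasp_force: 0.0
```

Request:
{"op": "move_arm", "data": {
  "plan": [-0.9,0.6,0,0,0,0,-0.9,0.6,0,0,0,0,-0.9,0.6,0,0,0,0,-0.9,0.6,0,0,0,0,-0.9,0.6,0,0,0,0,-0.9,0.6,0,0,0,0,0,0,0,0,0,0,0,0,0,0,0,0]
}}

```text
time: 43.63
position: [536.0, 16.5, 138.6]
eef_rot: [-2.902, 1.2, -0.003]
contact_force: [0.5, 0.7, 0.5]
width: 55.5
grasp_force: 0.0
```

```bash
python3 -c "
from st import *
st()
a=snap('scene','s9.png');b=snap('side','d9.png')
A=cv2.resize(a[190:340,140:540,::-1],(800,300),interpolation=2);B=cv2.resize(b[110:480,180:450,::-1],(219,300),interpolation=3)
cv2.imwrite('pics/f.png',np.vstack([A,np.hstack([B,cv2.resize(b[200:260,220:300,::-1],(400,300)),np.zeros((300,181,3),np.uint8)])]))"
```

```text
t 43.63 p [536.   16.5 138.6] tx [ 0.708 -0.707  0.001] tz [ 0.002  0.001 -1.   ] w 55.5 gf 0.0 F [0.5 0.7 0.5]
```

View pics/f.png

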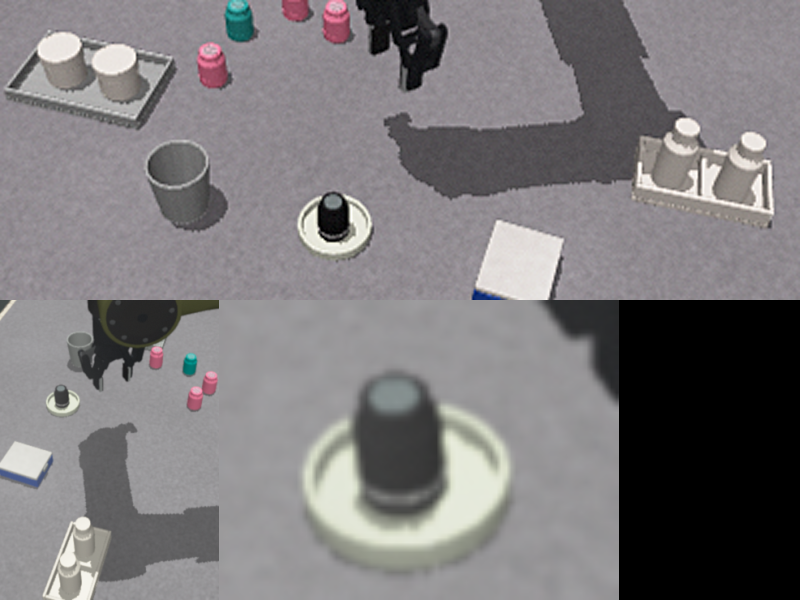

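The final views show everything upright and in place: both jars in the tray, one bottle in each bay, and the eyepiece central in the dish. Beaker and slide box look undisturbed.

```bash
python3 -c "
from plant import manip
print(manip.finish_job())"
```

```text
the job is handed in; nothing more can be done
None
```

I handed the job in at about 44 s of the 112 s allowed. In the last camera views one bottle stands in each rack bay, both jars are in the tray, the black eyepiece is in the dish, and the slide box and beaker look unmoved; no verdict was returned.

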